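# Seat a headlamp's bulb holder and press the test key

### The job

With closed fingertips, gently push the oblong bulb holder fully home in the back of the headlamp, and leave the two round holders standing as they are. Then press the large round key of the lamp tester all the way down and let it spring back up, without touching the other two keys. Pick nothing up, leave everything else where it lies, and finish clear of it all.

Things in the scene. Friction and masses are not known exactly. Their poses are not given: they have to be found in the camera images.
- lamp: headlamp, a grey and black housing 270 mm (its y) by 180 mm (its x), lying lens down on two blocks, fixed; origin on the bench under its centre, the flat back that faces up is at 110 mm. On it are three collars, each with a black bulb holder standing out of it, in any order; the collars' centres are at about (-30,-85), (30,0), (-30,85) mm
- holder_oblong (a joint): the oblong bulb holder's slide: 0 stands 10 mm proud (flange underside 10 mm above the seat's top), 0.010 is fully home (stop), negative is pulled out; stays where it is left, stiff (about 4 N to move it)
- holder_oblong_top (a point): top of the oblong bulb holder, flange 48 mm (along its y) by 18 mm, 8 mm thick, black plastic; its origin is the centre of its flat top, z up; its top is 26 mm above the lamp's back when the joint is 0 and 16 mm when home
- holder_large_top (a point): top of the large round bulb holder, 44 mm across, 8 mm thick, black plastic; its origin is the centre of its flat top, z up; it too stands proud and slides as stiffly
- holder_small_top (a point): top of the small round bulb holder, 22 mm across, 8 mm thick, black plastic; its origin is the centre of its flat top, z up; it too stands proud and slides as stiffly
- seat_oblong: grey round collar 60 mm across and 8 mm high on the back of the headlamp; origin at its underside, centre, level with the lamp's back; the oblong bulb holder slides straight down into it
- seat_large: grey round collar 60 mm across and 8 mm high on the back of the headlamp; origin at its underside, centre, level with the lamp's back; the large round bulb holder slides straight down into it
- seat_small: grey round collar 60 mm across and 8 mm high on the back of the headlamp; origin at its underside, centre, level with the lamp's back; the small round bulb holder slides straight down into it
- tester: lamp tester, a grey bench instrument 140 mm (its x) by 150 mm (its y), 60 mm high, fixed; origin on the bench under its centre. On its top are three black spring keys in grey collars, in any order, at about (-40,-45), (15,0), (-40,45) mm
- key_large (a joint): the large round spring key's travel: 0 up, 0.006 fully down (stop); about 1.5 N to start it, 5 N to bottom it; it springs back up when released
- key_small (a joint): the small round spring key's travel: 0 up, 0.006 fully down (stop); about 1.5 N to start it, 5 N to bottom it; it springs back up when released
- key_square (a joint): the square spring key's travel: 0 up, 0.006 fully down (stop); about 1.5 N to start it, 5 N to bottom it; it springs back up when released
- key_large_top (a point): top of the large round key, 30 mm across, black; centre of its flat top, 22 mm above the tester's top when up, z up
- key_large_base: grey round collar (46 mm across, 12 mm high) on the top of the tester, origin at its underside, centre; it carries the large round, 30 mm, key, whose top is 22 mm above this origin when up
- key_small_base: grey round collar (32 mm across, 12 mm high) on the top of the tester, origin at its underside, centre; it carries the small round, 16 mm, key, whose top is 22 mm above this origin when up
- key_square_base: grey round collar (42 mm across, 12 mm high) on the top of the tester, origin at its underside, centre; it carries the square, 20 mm, key, whose top is 22 mm above this origin when up
- dust_cap: loose black rubber dust cap, 42 mm across, 18 mm high, lying on the lamp's back; origin at its underside; leave alone
- plug: loose grey connector plug 22 x 30 x 25 mm on the lamp's back; origin at its underside; leave alone
- bulb: loose glass bulb on a metal foot 22 mm across, 40 mm high, standing on the tester; origin at its underside; leave alone
- screwdriver: loose screwdriver with a black handle lying on the bench; leave alone
- wrench: loose steel wrench lying on the bench; leave alone
- jar: loose clear jar with a steel cap, 60 mm across, 75 mm high; origin at its underside; leave alone
- spray: loose bottle, 60 mm across, 170 mm high; origin at its underside; leave alone

How it is judged (in metres and radians):
On the way, in this order (a step that is already met when the one before it is completed fails the run):
1. the oblong bulb holder is pushed home (value of joint holder_oblong above 0.0083 m), for 0.2 s.
2. the large round key is pressed down (value of joint key_large above 0.0045 m), for 0.1 s.
3. the large round key is let up again (value of joint key_large below 0.001 m), for 0.2 s.
At the end, for the whole second after the job is handed in: the oblong holder is within 1.7 mm of fully home, all keys are up (within 1 mm), the round holders are within 2.5 mm of where they stood, and every loose thing is at rest within 15 mm of where it lay (value of joint holder_oblong above 0.0083 m and value of joint each of key_large, key_small, key_square below 0.001 m and distance of each of holder_large_top, holder_small_top from where it was at the start of the episode below 0.0025 m and distance of each of dust_cap, plug, bulb, screwdriver, wrench, jar, spray from where it was at the start of the episode below 0.015 m and linear speed of each of dust_cap, plug, bulb, screwdriver, wrench, jar, spray below 0.02 m/s); the robot touches nothing.
It fails at once if the large round key is pressed before the oblong holder is home (value of joint key_large above 0.003 m and value of joint holder_oblong below 0.0075 m).
It fails at once if the oblong holder is pulled out, or it or the large round key is pressed hard, over 40 N (value of joint holder_oblong below -0.003 m or contact force between any of seat_oblong, key_large_base and anything else above 40 N).
It fails at once if a round holder is pushed or pulled more than 2.5 mm, or pressed on with over 3 N (distance of any of holder_large_top, holder_small_top from where it was at the start of the episode above 0.0025 m or contact force between any of seat_large, seat_small and the arm above 3 N or contact force between any of seat_large, seat_small and the fingers above 3 N).
It fails at once if another key is touched: pressed over 2 mm or with over 1 N (value of joint any of key_small, key_square above 0.002 m or contact force between any of key_small_base, key_square_base and the arm above 1 N or contact force between any of key_small_base, key_square_base and the fingers above 1 N).
It fails at once if a loose thing is moved more than 15 mm, lifted or tipped (distance of any of dust_cap, plug, bulb, screwdriver, wrench, jar, spray from where it was at the start of the episode above 0.015 m or angle between any of dust_cap, plug, bulb, jar, spray's own z axis and vertical above 0.5 rad).
It also fails if it takes over 43 s, if anything falls off the work surface, if the arm or the gripper's body presses on something with over 40 N, if the wrist force passes 120 N, or if a joint passes its speed limit or range.

### The arm

A 6-joint arm with a two-finger parallel gripper is mounted at the origin on the work surface. World frame = base frame: x ahead of the robot, y to its left, z up, the work surface at z = 0. Lengths are in m, angles in degrees, forces in N, time in s.
With the tool pointing down it reaches from about 0.375 to 0.9 m from the base axis. Payload 3.1 kg.
Tool frame: the origin (TCP) lies at the very end of the fingers, on their centre line; the grasp point (between the pads) lies 19 mm behind it; z points along the fingers, x is the direction in which the jaws open and shut, and the axes are right-handed (so a half turn about z gives the same grasp; the last joint's range is limited). The gripper opens to 87 mm and grips with 3 to 60 N. Pads are 19 mm wide; open, the fingers measure 117 mm over their backs; the gripper's body (75 mm by 190 mm) begins 51 mm behind the grasp point.
Start: joints at [53.657, 30.224, 82.088, -0, 67.689, -10.227], TCP at [0.275, 0.561, 0.223] pointing down, gripper open.
Joint ranges: [-176.69, 176.69], [-43.24, 126.21], [12.49, 139.97], [-82, 262], [0, 151.66], [-163.58, 163.58]. Speed limits (degrees/s): [159.86, 159.86, 180, 180, 180, 180].

### API

Orientations are given as a 3x3 rotation matrix whose columns are the frame's x, y, z axes.
In Python, from rig import read_state, capture, bot gives the robot as it stands.
- The arm moves only by the shell command python3 -m crank 'ROWS' [OPENING]. ROWS is JSON, a list of rows, each a list of 2 entries, a list of its own where there are three numbers: the shift along the tool's x, y, z in cm, then the turn, a rotation vector about the tool's x, y, z in rad. In form: [[[dx, dy, dz], [wx, wy, wz]], ...]. A call has 1 to 12 rows; each row shifts and turns the commanded pose from where the row before left it, along the tool's axes as they then stand; what a row does not reach is not made up. A row lasts 1/10 s, in which the tool goes at most 50 mm and 8.59 degrees, less where a joint would pass 70% of its speed; a pose out of reach is approached as far as the arm can. A call with a gripper value outside its range is refused whole. OPENING is the closure, from -1 (fully open) to 1 (shut), set as the call begins (- or left out, the last holds). The fingers move at their own pace and stop on an object; the grip force is fixed at half the most. Time passes only in rows, so rows that do not move let the fingers close. It gives the time, the measured TCP pose, the force and the opening at its end, in the units of the state.
- read_state(): the state, without advancing time (a new reading comes with each control period).
- capture(name): name is "scene" or "top"; returns a dict with "pixels" (400x640x3 uint8, red, green, blue), "camera_matrix" (3x3 intrinsics, pixels), "R" (3x3) and "t" (3): a world point X has camera coordinates R X + t. Camera axes: x right, y down, z forward; pixel columns grow to the right and rows downward; lengths in m; the calibration is good to about 2 mm. A picture is of the moment at which its call begins. There is no depth.
- bot.hand_in(): hands the job in, once; it reports no verdict.
The state is a dict: "time_s": time; "joint_positions": joint angles; "qvel": joint speeds; "tau": joint torques, N m; "position": TCP position; "tcp_rot": TCP orientation; "force": force on the tool from outside, world axes, zero at the start; "moment": the same for the moment, N m; "opening": opening from 0.0 (shut) to 1.0 (fully open).
Only numpy, scipy, OpenCV 4.12 (cv2) and the standard library are available. Lean on these libraries where they do the work, as an engineer would, in place of code of your own. Each camera call takes 0.05 s, during which the arm holds its last target.

## Working session

There is one attempt and no reset: what is moved stays moved. The work goes in short steps, Python scripts to look and compute and a shell command to move; the robot and the scene stay as the last step left them, time stands still between calls to the robot, and variables do not carry over. Pictures are saved under pics/ and viewed, and the job is handed in when it is done.

```bash
mkdir -p pics; ls; python3 - <<'E'
from rig import read_state, capture, bot
import cv2,numpy as np,pickle
s=read_state(); print(s)
for n in("scene","top"):
    c=capture(n); cv2.imwrite(f"pics/{n}0.png",c["pixels"][:,:,::-1]); pickle.dump(c,open(f"{n}0.pkl","wb"))
    print(n,c["camera_matrix"].tolist(),c["R"].tolist(),c["t"].tolist())
E
```

```text
pics
{'time_s': 0.0, 'joint_positions': array([ 5.36559819e+01,  3.02795272e+01,  8.21573295e+01, -2.77508951e-04,
        6.76900150e+01, -1.02262357e+01]), 'qvel': array([ 0.05344322,  0.02388481,  0.08488439,  0.08676608, -0.01357819,
        0.10150755]), 'tau': array([-1.40699314e-03, -4.40043747e+01, -1.76590794e+01,  6.31611259e-02,
        5.81772847e-02, -1.51045306e-04]), 'position': array([0.2746505 , 0.56058762, 0.2215604 ]), 'tcp_rot': array([[ 4.40214779e-01,  8.97891550e-01, -1.30867150e-03],
       [ 8.97889857e-01, -4.40216553e-01, -1.78623571e-03],
       [-2.17994481e-03, -3.88715512e-04, -9.99997548e-01]]), 'force': array([-0.44906834,  0.50820868, -0.3481779 ]), 'moment': array([-0.00706856, -0.00476736,  0.00376581]), 'opening': 0.998845686795514}
scene [[462.97463655358996, 0.0, 320.1545974384338], [0.0, 462.97463655358996, 200.34235902020276], [0.0, 0.0, 1.0]] [[-0.7598063617456908, 0.6498067265975811, -0.021107124847144863], [0.4709946714285797, 0.5277650958930383, -0.7068437048194574], [-0.44817219027585864, -0.5470056870139001, -0.7070547830527637]] [0.4610694658292077, -0.20115948262386463, 1.6669913427652734]
top [[458.2960225793638, 0.0, 323.80573640341055], [0.0, 458.2960225793638, 213.2467569223012], [0.0, 0.0, 1.0]] [[-0.004937410270600062, -0.9999877623290064, -0.0003117243121082775], [-0.9860695845513152, 0.004920517758461247, -0.16626052726905927], [0.16626002647244081, -0.0005135145719984876, -0.9860818119710799]] [-0.0008439615454413234, 0.633257593118921, 1.535571828802659]
```

View pics/scene0.png

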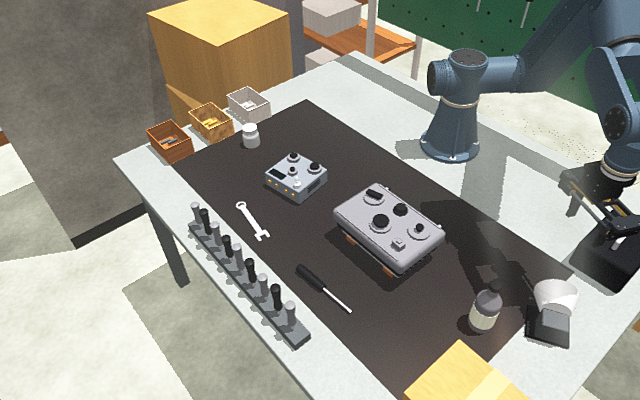

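View pics/top0.png

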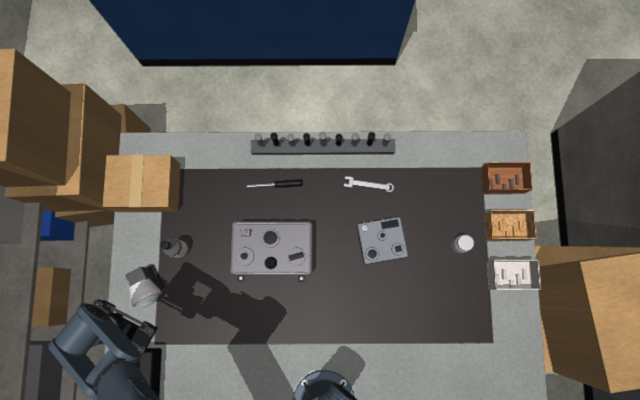

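```bash
python3 - <<'E'
import cv2
t=cv2.imread("pics/top0.png");s=cv2.imread("pics/scene0.png")
def z(im,x0,y0,x1,y1,k,n): cv2.imwrite(n,cv2.resize(im[y0:y1,x0:x1],None,fx=k,fy=k,interpolation=cv2.INTER_CUBIC))
z(t,225,205,425,290,4,"pics/tz.png")
z(s,255,140,455,285,4,"pics/sz.png")
E
```

```text
(no output)
```

View pics/tz.png

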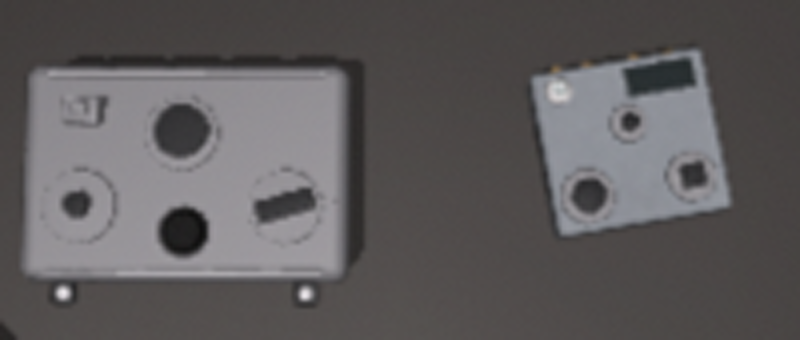

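View pics/sz.png

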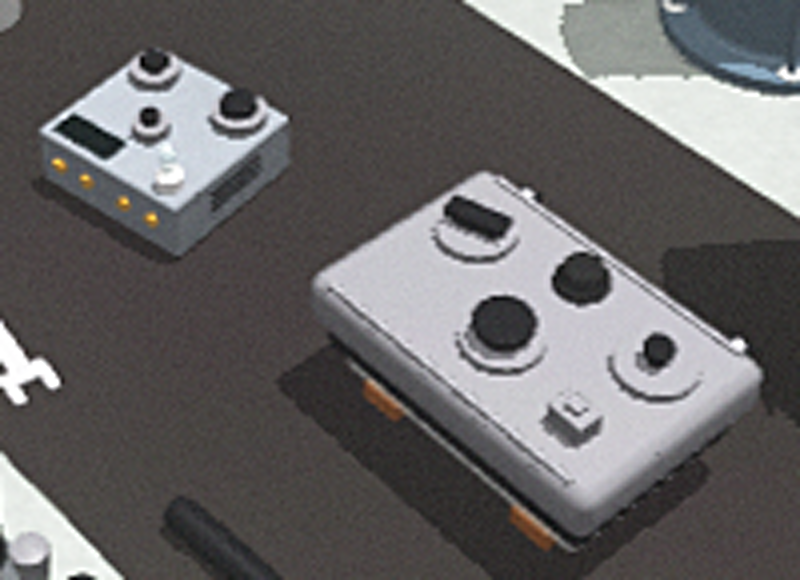

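```bash
cat > h.py <<'E'
import cv2,numpy as np,pickle
def ray(c,u,v):
    K=c["camera_matrix"];R=np.array(c["R"]);t=np.array(c["t"])
    return -R.T@t, R.T@np.linalg.solve(K,[u,v,1.])
def plane(c,u,v,z):
    o,d=ray(c,u,v); return o+d*(z-o[2])/d[2]
def tri(c1,p1,c2,p2):
    o,d=ray(c1,*p1);q,e=ray(c2,*p2)
    a=np.linalg.lstsq(np.c_[d,-e],q-o,rcond=None)[0]
    A=o+a[0]*d;B=q+a[1]*e
    return (A+B)/2,np.linalg.norm(A-B)
def blobs(c,box,th):
    x0,y0,x1,y1=box;k=4
    g=cv2.cvtColor(c["pixels"],cv2.COLOR_RGB2GRAY)[y0:y1,x0:x1]
    g=cv2.resize(g,None,fx=k,fy=k,interpolation=cv2.INTER_CUBIC)
    n,l,st,ce=cv2.connectedComponentsWithStats((g<th).astype(np.uint8))
    out=[]
    for i in range(1,n):
        if st[i,4]>150 and st[i,4]<6000:
            r=cv2.minAreaRect(np.argwhere(l==i)[:,::-1].astype(np.float32))
            out.append(((ce[i]+.5)/k-.5+[x0,y0],st[i,4]/16,r[1][0]/k,r[1][1]/k,r[2]))
    return out
E
python3 - <<'E'
from h import *
T=pickle.load(open("top0.pkl","rb"));S=pickle.load(open("scene0.pkl","rb"))
for nm,z,bt,bs in (("lamp",.136,(233,224,310,273),(345,183,435,250)),("tester",.082,(362,221,404,260),(268,150,325,190))):
    for c,b in((T,bt),(S,bs)):
        for th in (60,80):
            print(nm,b,th)
            for o in blobs(c,b,th):
                print(o[0].round(1),round(o[1],1),np.round(o[2:],1),plane(c,*o[0],z).round(4))
E
```

```text
lamp (233, 224, 310, 273) 60
[269.9 236.9] 109.3 [11.7 11.8 21.8] [0.5421 0.1719 0.136 ]
[295.3 255.3] 39.6 [ 4.1 13.4 73.5] [0.4818 0.0888 0.136 ]
[243.9 255.3] 20.9 [ 4.5  5.2 90. ] [0.4828 0.2551 0.136 ]
[270.5 262.4] 104.7 [11.  11.2 90. ] [0.4595 0.1687 0.136 ]
lamp (233, 224, 310, 273) 80
[269.9 237.1] 131.6 [12.6 12.9 26.6] [0.5415 0.1719 0.136 ]
[295.8 255.7] 69.0 [ 5.1 14.4 73.7] [0.4806 0.0873 0.136 ]
[243.8 255.5] 30.6 [ 5.8  6.2 90. ] [0.4822 0.2553 0.136 ]
[270.5 262.4] 115.5 [11.9 12.1 77.5] [0.4594 0.1688 0.136 ]
lamp (345, 183, 435, 250) 60
[373.8 194.1] 93.5 [16.2  6.6 23.7] [0.4867 0.0957 0.136 ]
[428.2 209.4] 229.4 [21.2 15.8 90. ] [0.4194 0.2355 0.136 ]
[399.8 209.5] 123.0 [12.5 13.5 90. ] [0.4766 0.1849 0.136 ]
[380.4 220.4] 162.4 [14.8 13.8 45. ] [0.5449 0.1781 0.136 ]
[419.1 227.3] 44.8 [ 7.2  7.8 45. ] [0.487  0.2619 0.136 ]
[356.4 239.8] 66.1 [31.8  2.5 40.3] [0.6388 0.1845 0.136 ]
[350.9 245.5] 110.4 [17.7 15.2  0. ] [0.6622 0.1888 0.136 ]
lamp (345, 183, 435, 250) 80
[354.1 188.6] 262.8 [17.5 28.2 90. ] [0.5123 0.0426 0.136 ]
[373.8 194.2] 101.8 [16.6  7.  
[... 1290 characters left out ...]
 168.8] 14.4 [ 4.   3.8 90. ] [ 0.5561 -0.1947  0.082 ]
[277.  173.6] 80.8 [16.2  5.9 29.7] [ 0.605  -0.2076  0.082 ]
[313.  185.6] 34.9 [ 3.7 12.1 51.3] [ 0.556  -0.0905  0.082 ]
[269.9 188. ] 15.8 [ 3.8  6.5 90. ] [ 0.6605 -0.1693  0.082 ]
tester (268, 150, 325, 190) 80
[292.9 160.7] 12.4 [11.   2.9  1.3] [ 0.5289 -0.2235  0.082 ]
[291.9 168.8] 16.6 [ 4.2  4.  90. ] [ 0.5559 -0.1947  0.082 ]
[277.  173.7] 87.2 [16.7  6.1 29.7] [ 0.6051 -0.2074  0.082 ]
[313.4 172. ] 14.3 [12.8  3.4  1.2] [ 0.515  -0.1375  0.082 ]
[314.1 184.4] 64.9 [ 5.4 16.  50.6] [ 0.5502 -0.092   0.082 ]
[321.8 187.2] 27.6 [ 6.  7. 90.] [ 0.5408 -0.0669  0.082 ]
[270.2 187.8] 20.0 [7.2 4.2 0. ] [ 0.6594 -0.1694  0.082 ]
```

Top view: oblong holder at px (295.8, 255.7), which gives (0.4806, 0.0873). The large key is at (371.9, 253.3), giving (0.491, -0.165). Spacings match the listed layout, and the blob sizes fit (46 x 16 mm for the oblong). The scene view is offset a few mm because the dark sides are included. Next I close the fingers and turn to line up with the oblong.

```bash
python3 -m crank '[[[0,0,0],[0,0,-0.145]],[[0,0,0],[0,0,-0.145]],[[0,0,0],[0,0,-0.145]],[[0,0,0],[0,0,-0.145]],[[0,0,0],[0,0,-0.145]],[[0,0,0],[0,0,0]],[[0,0,0],[0,0,0]]]' 1
cat > go.py <<'E'
import sys,numpy as np
from rig import read_state
s=read_state();R=s["tcp_rot"];t=np.array([float(a) for a in sys.argv[1:4]])
print("t",s["time_s"],"pos",s["position"].round(4),"open",round(s["opening"],3),"F",s["force"].round(2),"tilt",R[:,2].round(4),"x",R[:,0].round(3))
print("tool cm",(R.T@(t-s["position"])*100).round(2))
E
python3 go.py 0.4806 0.0873 0.22
```

```text
time_s: 0.8
position: [0.2749, 0.561, 0.2222]
tcp_rot: [[-0.263, 0.965, -0.001], [0.965, 0.263, -0.001], [-0.0, -0.001, -1.0]]
force: [-0.0, -0.9, -0.5]
opening: 0.448
t 0.8 pos [0.2749 0.561  0.2222] open 0.448 F [-0.02 -0.86 -0.47] tilt [-5.e-04 -6.e-04 -1.e+00] x [-0.263  0.965 -0.   ]
tool cm [-51.11   7.39   0.24]
```

```bash
python3 -m crank '[[[-2,0.3,0],[0,0,0]],[[-4,0.6,0],[0,0,0]],[[-4.5,0.65,0],[0,0,0]],[[-4.5,0.65,0],[0,0,0]],[[-4.5,0.65,0],[0,0,0]],[[-4.5,0.65,0],[0,0,0]],[[-4.5,0.65,0],[0,0,0]],[[-4.5,0.65,0],[0,0,0]],[[-4.5,0.65,0],[0,0,0]],[[-4.5,0.65,0],[0,0,0]],[[-4.5,0.65,0],[0,0,0]],[[-2,0.3,0],[0,0,0]]]'
python3 -m crank '[[[-2,0.2,0],[0,0,0]],[[-1,0.1,0],[0,0,0]],[[0,0,0],[0,0,0]],[[0,0,0],[0,0,0]]]'
python3 go.py 0.4806 0.0873 0.15
python3 - <<'E'
from rig import capture
import cv2
for n in("top","scene"):
    c=capture(n)["pixels"][:,:,::-1]
    b=c[190:300,225:425] if n=="top" else c[100:285,255:455]
    cv2.imwrite(f"pics/{n}1.png",cv2.resize(b,None,fx=3,fy=3,interpolation=cv2.INTER_CUBIC))
E
```

```text
time_s: 2.0
position: [0.4739, 0.1092, 0.2228]
tcp_rot: [[-0.26, 0.966, 0.002], [0.966, 0.26, -0.001], [-0.001, 0.002, -1.0]]
force: [-0.8, 1.1, 0.3]
opening: 0.002
time_s: 2.4
position: [0.4824, 0.0849, 0.2225]
tcp_rot: [[-0.265, 0.964, -0.001], [0.964, 0.265, 0.001], [0.001, -0.001, -1.0]]
force: [-0.1, 0.3, -0.0]
opening: 0.002
t 2.4 pos [0.4824 0.0849 0.2225] open 0.002 F [-0.07  0.26 -0.02] tilt [-7.e-04  6.e-04 -1.e+00] x [-0.265  0.964  0.001]
tool cm [ 0.28 -0.11  7.25]
```

View pics/scene1.png

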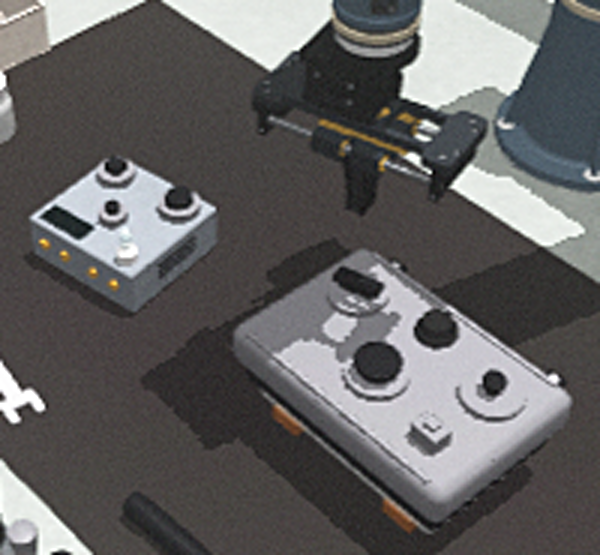

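```bash
python3 -m crank '[[[0.15,-0.1,1],[0,0,0]],[[0.15,0,2],[0,0,0]],[[0,0,2],[0,0,0]],[[0,0,1.5],[0,0,0]],[[0,0,0.5],[0,0,0]],[[0,0,0],[0,0,0]],[[0,0,0],[0,0,0]]]'
python3 go.py 0.4806 0.0873 0.136
python3 - <<'E'
from rig import capture
import cv2
for n in("top","scene"):
    c=capture(n)["pixels"][:,:,::-1]
    b=c[190:300,225:425] if n=="top" else c[100:285,255:455]
    cv2.imwrite(f"pics/{n}2.png",cv2.resize(b,None,fx=3,fy=3,interpolation=cv2.INTER_CUBIC))
E
```

```text
time_s: 3.2
position: [0.4814, 0.0872, 0.1528]
tcp_rot: [[-0.266, 0.964, 0.001], [0.964, 0.266, -0.0], [-0.0, 0.001, -1.0]]
force: [-0.3, -0.9, -0.3]
opening: 0.002
t 3.2 pos [0.4814 0.0872 0.1528] open 0.002 F [-0.33 -0.88 -0.26] tilt [ 6.e-04 -0.e+00 -1.e+00] x [-0.266  0.964 -0.   ]
tool cm [ 0.03 -0.07  1.68]
```

View pics/scene2.png

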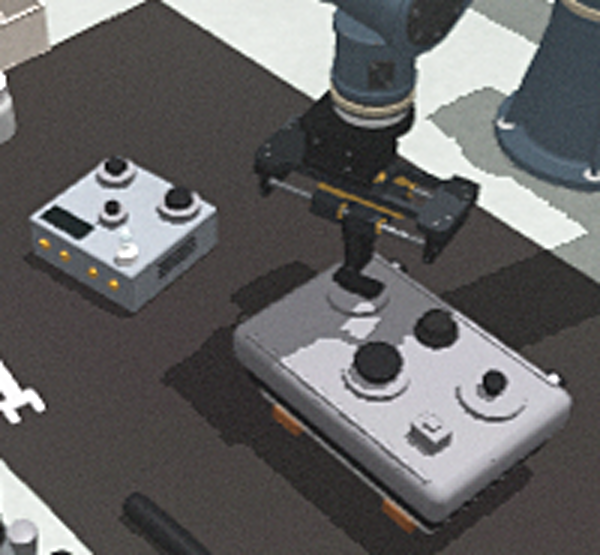

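The closed tips sit right above the oblong flange (about px (355, 280) in the crop) and lie along it. I'll lower them slowly and watch the force.

```bash
python3 -m crank '[[[0,0,0.5],[0,0,0]],[[0,0,0.5],[0,0,0]],[[0,0,0.3],[0,0,0]],[[0,0,0.2],[0,0,0]],[[0,0,0.2],[0,0,0]],[[0,0,0.1],[0,0,0]],[[0,0,0],[0,0,0]]]'
python3 -m crank '[[[0,0,0.1],[0,0,0]],[[0,0,0.1],[0,0,0]],[[0,0,0.1],[0,0,0]],[[0,0,0.1],[0,0,0]],[[0,0,0],[0,0,0]]]'
```

```text
time_s: 4.0
position: [0.4811, 0.0869, 0.1344]
tcp_rot: [[-0.266, 0.964, -0.0], [0.964, 0.266, 0.0], [0.0, -0.0, -1.0]]
force: [-0.0, 0.6, -0.2]
opening: 0.009
time_s: 4.5
position: [0.4813, 0.0869, 0.1307]
tcp_rot: [[-0.266, 0.964, 0.0], [0.964, 0.266, -0.0], [-0.0, 0.0, -1.0]]
force: [-0.2, 0.8, 4.2]
opening: 0.006
```

```bash
python3 -m crank '[[[0,0,0.1],[0,0,0]],[[0,0,0.1],[0,0,0]],[[0,0,0.1],[0,0,0]],[[0,0,0.05],[0,0,0]],[[0,0,0],[0,0,0]]]'
python3 -m crank '[[[0,0,0.05],[0,0,0]],[[0,0,0.03],[0,0,0]],[[0,0,0],[0,0,0]]]'
```

```text
time_s: 5.0
position: [0.4813, 0.0869, 0.1269]
tcp_rot: [[-0.266, 0.964, 0.0], [0.964, 0.266, 0.0], [-0.0, 0.0, -1.0]]
force: [-0.4, -0.2, 2.9]
opening: 0.004
time_s: 5.3
position: [0.4813, 0.0869, 0.1264]
tcp_rot: [[-0.266, 0.964, 0.0], [0.964, 0.266, -0.0], [-0.0, 0.0, -1.0]]
force: [0.1, 0.4, 5.0]
opening: 0.006
```

```bash
python3 -m crank '[[[0,0,0.03],[0,0,0]],[[0,0,0.02],[0,0,0]],[[0,0,0],[0,0,0]]]'
python3 -m crank '[[[0,0,0.03],[0,0,0]],[[0,0,0],[0,0,0]]]'
```

```text
time_s: 5.6
position: [0.4813, 0.0869, 0.1263]
tcp_rot: [[-0.266, 0.964, 0.001], [0.964, 0.266, -0.0], [-0.0, 0.0, -1.0]]
force: [-1.1, 0.2, 7.9]
opening: 0.002
time_s: 5.8
position: [0.4813, 0.0869, 0.1263]
tcp_rot: [[-0.266, 0.964, 0.001], [0.964, 0.266, -0.0], [-0.0, 0.001, -1.0]]
force: [-1.0, 0.5, 10.5]
opening: 0.002
```

The height holds at 0.1263 while the force climbs to 10 N, so the holder is on its stop. Now I back off and go to the key.

```bash
python3 -m crank '[[[0,0,0],[0,0,0]],[[0,0,-0.5],[0,0,0]],[[0,0,-1.5],[0,0,0]],[[0,0,-3],[0,0,0]],[[0,0,-3],[0,0,0]],[[0,0,-1],[0,0,0]],[[0,0,0],[0,0,0]]]'
python3 go.py 0.4914 -0.1646 0.2
```

```text
time_s: 6.5
position: [0.4819, 0.0869, 0.2164]
tcp_rot: [[-0.266, 0.964, 0.003], [0.964, 0.266, -0.0], [-0.001, 0.003, -1.0]]
force: [-0.4, 0.5, -0.4]
opening: 0.005
t 6.5 pos [0.4819 0.0869 0.2164] open 0.005 F [-0.43  0.52 -0.36] tilt [ 3.e-03 -1.e-04 -1.e+00] x [-0.266  0.964 -0.001]
tool cm [-24.5   -5.78   1.65]
```

```bash
python3 -m crank '[[[-2,-0.5,0],[0,0,0]],[[-4,-1,0],[0,0,0]],[[-4.5,-1,0],[0,0,0]],[[-4.5,-1,0],[0,0,0]],[[-4.5,-1,0],[0,0,0]],[[-3.5,-0.8,0],[0,0,0]],[[-1.5,-0.5,0],[0,0,0]],[[0,0,0],[0,0,0]],[[0,0,0],[0,0,0]]]'
python3 go.py 0.4914 -0.1646 0.1
python3 - <<'E'
from rig import capture
import cv2
for n in("top","scene"):
    c=capture(n)["pixels"][:,:,::-1]
    b=c[190:300,225:425] if n=="top" else c[100:285,255:455]
    cv2.imwrite(f"pics/{n}3.png",cv2.resize(b,None,fx=3,fy=3,interpolation=cv2.INTER_CUBIC))
E
```

```text
time_s: 7.4
position: [0.4893, -0.1632, 0.2143]
tcp_rot: [[-0.266, 0.964, -0.003], [0.964, 0.266, 0.003], [0.003, -0.002, -1.0]]
force: [0.2, 0.5, -0.1]
opening: 0.003
t 7.4 pos [ 0.4893 -0.1632  0.2143] open 0.003 F [ 0.19  0.45 -0.06] tilt [-0.0027  0.0026 -1.    ] x [-0.266  0.964  0.003]
tool cm [-0.23  0.19 11.43]
```

View pics/scene3.png

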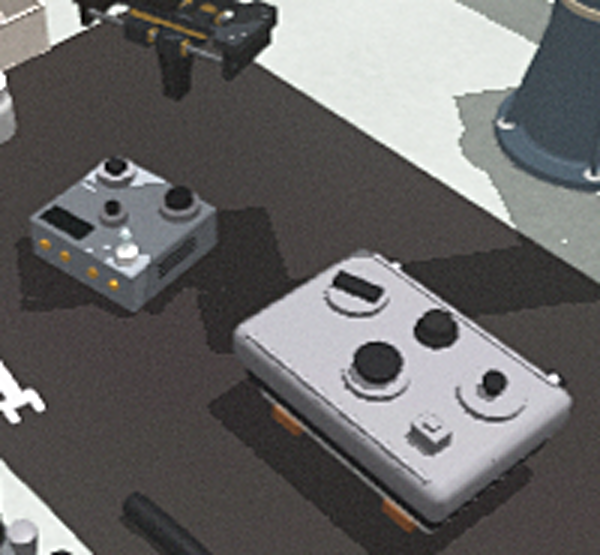

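View pics/top3.png

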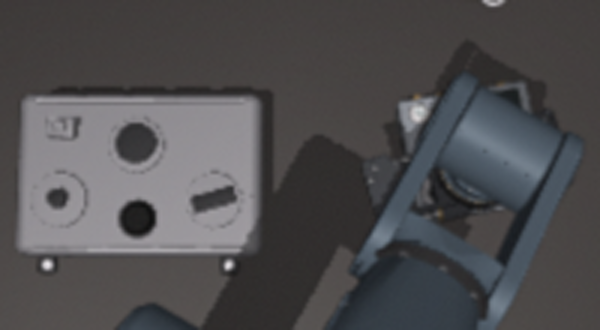

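The oblong flange now sits on its collar (crop px (357, 286)). The dust cap, plug and round holders look unmoved. The arm hides the key from above, so I use the earlier measurement and go down.

```bash
python3 -m crank '[[[-0.15,0.15,1],[0,0,0]],[[-0.1,0.05,2],[0,0,0]],[[0,0,3],[0,0,0]],[[0,0,3],[0,0,0]],[[0,0,1.5],[0,0,0]],[[0,0,0.5],[0,0,0]],[[0,0,0],[0,0,0]],[[0,0,0],[0,0,0]]]'
python3 go.py 0.4914 -0.1646 0.082
python3 - <<'E'
from rig import capture
import cv2
for n in("scene",):
    c=capture(n)["pixels"][:,:,::-1]
    b=c[100:240,240:390]
    cv2.imwrite(f"pics/{n}4.png",cv2.resize(b,None,fx=4,fy=4,interpolation=cv2.INTER_CUBIC))
E
```

```text
time_s: 8.3
position: [0.4936, -0.1664, 0.106]
tcp_rot: [[-0.267, 0.964, 0.001], [0.964, 0.267, -0.001], [-0.001, 0.001, -1.0]]
force: [-0.0, 1.0, 0.1]
opening: 0.002
t 8.3 pos [ 0.4936 -0.1664  0.106 ] open 0.002 F [-0.01  1.03  0.11] tilt [ 1.2e-03 -7.0e-04 -1.0e+00] x [-0.267  0.964 -0.001]
tool cm [ 0.24 -0.17  2.4 ]
```

View pics/scene4.png

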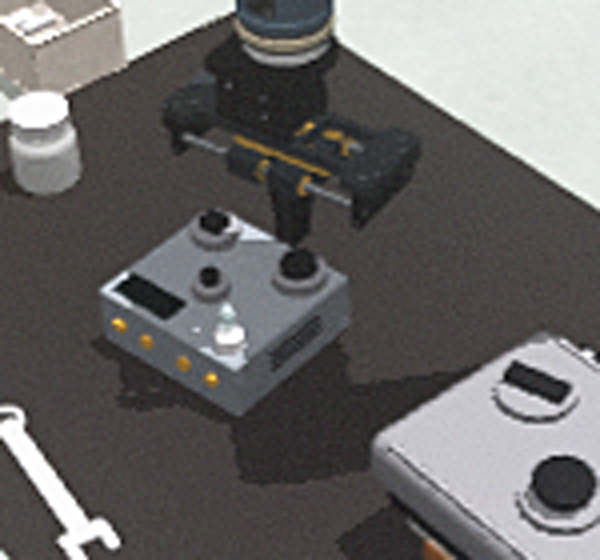

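```bash
python3 -m crank '[[[0.2,-0.15,0.5],[0,0,0]],[[0,0,0.5],[0,0,0]],[[0,0,0.5],[0,0,0]],[[0,0,0.4],[0,0,0]],[[0,0,0],[0,0,0]],[[0,0,0],[0,0,0]]]'
python3 go.py 0.4914 -0.1646 0.082
python3 - <<'E'
from rig import capture
import cv2
for n in("scene",):
    c=capture(n)["pixels"][:,:,::-1]
    b=c[100:240,240:390]
    cv2.imwrite(f"pics/{n}5.png",cv2.resize(b,None,fx=4,fy=4,interpolation=cv2.INTER_CUBIC))
E
```

```text
time_s: 8.95
position: [0.4909, -0.1651, 0.0862]
tcp_rot: [[-0.266, 0.964, -0.0], [0.964, 0.266, 0.0], [0.0, -0.0, -1.0]]
force: [-1.1, 0.1, 0.2]
opening: 0.004
t 8.95 pos [ 0.4909 -0.1651  0.0862] open 0.004 F [-1.06  0.08  0.2 ] tilt [-3.e-04  2.e-04 -1.e+00] x [-0.266  0.964  0.   ]
tool cm [0.03 0.06 0.42]
```

View pics/scene5.png

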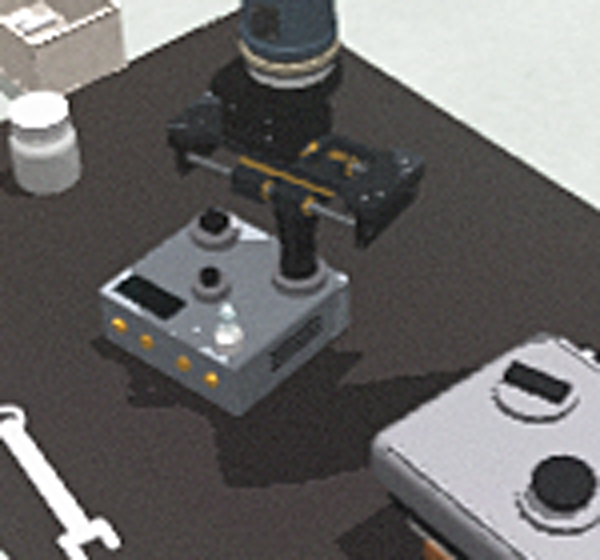

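The tips are centred on the large key (crop px (299, 268)), clear of the bulb and the other keys. I'll press it now.

```bash
python3 -m crank '[[[0,0,0.2],[0,0,0]],[[0,0,0.2],[0,0,0]],[[0,0,0.2],[0,0,0]],[[0,0,0.1],[0,0,0]],[[0,0,0.1],[0,0,0]],[[0,0,0],[0,0,0]]]'
python3 -m crank '[[[0,0,0.1],[0,0,0]],[[0,0,0.1],[0,0,0]],[[0,0,0.05],[0,0,0]],[[0,0,0],[0,0,0]]]'
```

```text
time_s: 9.6
position: [0.4911, -0.1651, 0.0786]
tcp_rot: [[-0.266, 0.964, 0.0], [0.964, 0.266, -0.0], [-0.0, 0.0, -1.0]]
force: [-0.6, -0.3, 3.2]
opening: 0.003
time_s: 10.0
position: [0.4912, -0.1652, 0.0764]
tcp_rot: [[-0.266, 0.964, 0.0], [0.964, 0.266, -0.0], [-0.0, 0.0, -1.0]]
force: [-0.9, -0.1, 7.1]
opening: 0.006
```

```bash
python3 -m crank '[[[0,0,0.05],[0,0,0]],[[0,0,0],[0,0,0]]]'
python3 -m crank '[[[0,0,0.03],[0,0,0]],[[0,0,0],[0,0,0]],[[0,0,0],[0,0,0]]]'
```

```text
time_s: 10.2
position: [0.4912, -0.1651, 0.0763]
tcp_rot: [[-0.266, 0.964, 0.001], [0.964, 0.266, -0.0], [-0.001, 0.0, -1.0]]
force: [-1.2, 0.3, 11.0]
opening: 0.005
time_s: 10.5
position: [0.4912, -0.1651, 0.0763]
tcp_rot: [[-0.266, 0.964, 0.001], [0.964, 0.266, -0.001], [-0.001, 0.001, -1.0]]
force: [-1.9, 0.3, 11.6]
opening: 0.008
```

The key is at its stop: z holds at 0.0763 with 11 N on it. Now I release it and clear away upwards.

```bash
python3 -m crank '[[[0,0,-0.3],[0,0,0]],[[0,0,-0.5],[0,0,0]],[[0,0,-1],[0,0,0]],[[0,0,-3],[0,0,0]],[[0,0,-4],[0,0,0]],[[0,0,-4],[0,0,0]],[[0,0,-2],[0,0,0]],[[0,0,0],[0,0,0]]]'
python3 -m crank '[[[0,-3,-1],[0,0,0]],[[2,-4,-1],[0,0,0]],[[4,-2,-1],[0,0,0]],[[4,0,0],[0,0,0]],[[3,0,0],[0,0,0]],[[0,0,0],[0,0,0]],[[0,0,0],[0,0,0]],[[0,0,0],[0,0,0]]]'
python3 - <<'E'
from h import *
from rig import capture,read_state
print(read_state()["force"],read_state()["position"])
for n in("top","scene"):
    c=capture(n);pickle.dump(c,open(f"{n}6.pkl","wb"))
    o=pickle.load(open(f"{n}0.pkl","rb"))
    b=(225,205,425,290) if n=="top" else (255,140,455,285)
    a=[cv2.resize(q["pixels"][b[1]:b[3],b[0]:b[2],::-1],None,fx=2 if n=="scene" else 4,fy=2 if n=="scene" else 4,interpolation=cv2.INTER_CUBIC) for q in(o,c)]
    (cv2.imwrite(f"pics/{n}6.png",np.hstack(a) if n=="scene" else np.vstack(a)[:600]))
T=pickle.load(open("top6.pkl","rb"))
for bt in ((233,224,310,273),(362,221,404,260)):
  for o in blobs(T,bt,80): print(o[0].round(1),round(o[1],1),np.round(o[2:],1))
E
```

```text
time_s: 11.3
position: [0.4927, -0.166, 0.2265]
tcp_rot: [[-0.266, 0.964, 0.006], [0.964, 0.266, -0.004], [-0.005, 0.005, -1.0]]
force: [0.1, -0.3, 0.4]
opening: 0.004
time_s: 12.1
position: [0.3702, -0.0644, 0.2528]
tcp_rot: [[-0.266, 0.964, -0.0], [0.964, 0.266, -0.0], [-0.0, -0.0, -1.0]]
force: [-0.6, 0.4, -0.5]
opening: 0.005
[-0.61022649  0.41079487 -0.52596734] [ 0.37017536 -0.0643601   0.25282424]
[269.9 237.1] 132.9 [12.7 12.9 26.6]
[295.9 255.9] 68.9 [ 5.4 14.3 73.7]
[243.8 255.5] 31.2 [ 5.8  6.5 90. ]
[270.5 262.4] 116.5 [12. 12. 90.]
[365.5 221.2] 9.6 [ 1.8  8.2 90. ]
[389.3 224. ] 105.3 [ 7.  16.9 81.2]
[402.6 224.7] 17.0 [10.5  2.2 90. ]
[382.2 234.9] 13.8 [ 4.  4. 90.]
[397.9 248.2] 30.0 [ 5.6  5.7 76. ]
[362.5 254.3] 22.4 [13.   2.5 90. ]
[371.9 253.5] 75.5 [ 9.4  9.5 45. ]
[399.3 258.8] 13.8 [ 1.8 10.5 90. ]
```

View pics/scene6.png

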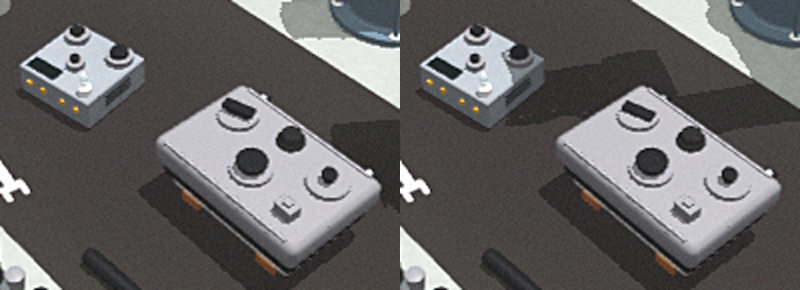

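View pics/top6.png

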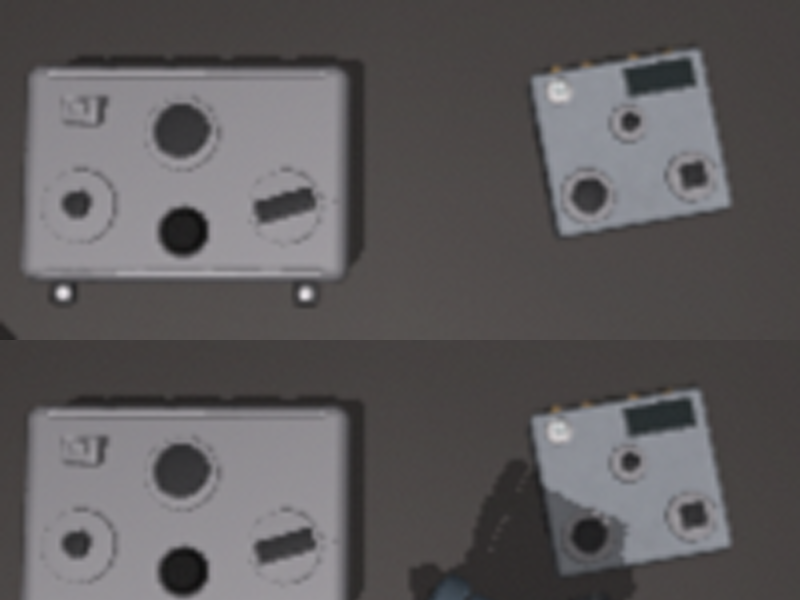

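Comparing before and after, only the oblong flange has changed; it sits lower, on its collar (scene6 px (638, 110)). All other blobs are where they were to within 0.2 px, the large key is up and the arm is clear. I'm handing in.

```bash
python3 -c "
from rig import bot
print(bot.hand_in())"
```

```text
the job is handed in; nothing more can be done
None
```

I pushed the oblong holder home, pressed the large round key to its stop and let it up again, then moved the arm clear and handed in at about 12 s of the 43 s allowed. The hand-in gives no verdict, so this rests on my own readings:

- **Oblong holder:** with closed fingertips, it stopped at z = 0.1263 m, against 0.126 m expected for home. It stayed there while the force rose to about 10 N. The pictures show its flange resting on the collar.
- **Large key:** it stopped at z = 0.0763 m, against 0.076 m expected, with about 11 N on it. After release it looks fully up in the pictures.
- **Everything else:** in the top view, the round holders, dust cap and other two keys match their starting positions to within about 0.2 pixel (under 1 mm). By eye, the plug and bulb have not moved either. I did not compare the screwdriver, wrench, jar and spray afterwards, but the arm never went low near them.
- **At the end:** the arm is clear at z = 0.25 m, with the wrist force at its noise level of about 0.6 N.

One disagreement: the scene camera put the holders and keys 3–10 mm away from where the top camera did, because it also sees their dark sides. I used the top view, and the stop heights and close-up pictures agreed with it.

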